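# Load a battery cell into the vee of a test fixture and close its toggle clamp

## Robot

A 6-joint arm with a two-finger parallel gripper is mounted at the origin on the work surface. World frame = base frame: x ahead of the robot, y to its left, z up, the work surface at z = 0. Lengths are in m, angles in rad, forces in N, time in s.
With the tool pointing down it reaches from about 0.325 to 0.75 m from the base axis. Payload 7.6 kg.
Tool frame: the origin (TCP) lies midway between the tips of the shut fingers; the grasp point (between the pads) lies behind it (r.grasp_offset is the y of the grasp point in the tool frame, in m); y points along the fingers, x is the direction in which the jaws open and shut, and the axes are right-handed (so a half turn about y gives the same grasp; the last joint's range is limited). The gripper opens to 85 mm and grips with 20 to 120 N. Pads are 22 mm wide; open, the fingers measure 114 mm over their backs; the gripper's body (76 mm by 85 mm) begins 54 mm behind the grasp point. The pads swing forward as they close: fully open they stand 13 mm farther back than shut.
Start: joints at [-0.07, 0.052, 1.401, -0, 1.689, -0.07], TCP at [0.525, 0, 0.231] pointing down, gripper open.
Joint ranges: [-2.9, 2.9], [-0.91, 2.17], [0.12, 2.37], [-1.06, 4.2], [0.26, 2.73], [-2.93, 2.93]. Speed limits (rad/s): [2.57, 2.57, 3.01, 3.14, 3.14, 3.14].

## Interface

Orientations are given as a rotation vector (axis times angle).
In Python, from rig import r, eyes, order, outline_of, landmark_of gives the robot as it stands. The module is installed in compiled form; this text tells all that it offers.
- The arm moves only by the tool step_arm, never from a script. Its argument "series" is one flat list of numbers, 7 for each row, row after row: the closure, from -1 (fully open) to 1 (shut), then the shift along the tool's x, y, z in mm, then the turn, a rotation vector about the tool's x, y, z in rad. A call has exactly 10 rows; each row shifts and turns the commanded pose from where the row before left it, along the tool's axes as they then stand; what a row does not reach is not made up. A row lasts 1/12 s, in which the tool goes at most 41.7 mm and 7.16 degrees, less where a joint would pass 70% of its speed; a pose out of reach is approached as far as the arm can. A call with a gripper value outside its range is refused whole. The fingers move at their own pace and stop on an object; "force" is the grip in N (left out, the last holds). Time passes only in rows, so rows that do not move let the fingers close, or fill a call up. It gives the time, the measured TCP pose, the force and the opening at its end, in the units of the state.
- r.state(): the state, without advancing time (a new reading comes with each control period).
- eyes.grab_frame(name): name is "scene" or "side" or "wrist"; returns a dict with "pixels" (480x640x3 uint8, blue, green, red), "depth" (480x640 float32, m along the optical axis (not along the pixel's ray), 0 where there is no reading), "camera_matrix" (3x3 intrinsics, pixels), "k1" (the pictures are not rectified: a ray, as slopes to the right and down, at radius r is drawn at 1 + k1 r^2 times it, then the intrinsics apply), "extrinsics" (4x4, takes a point from world to camera coordinates). Camera axes: x right, y down, z forward; pixel columns grow to the right and rows downward; lengths in m; the calibration is good to about 2 mm. A picture is of the moment at which its call begins.
- order.finish_job(): hands the job in, once; it reports no verdict.
Trained networks look in a picture, given as the dict that the camera call returned (one of the last four; its "shot" number tells which), for a name from the list of things; names that differ only in an ending like _2 or _b are one class to them, and where a whole thing is asked for, a point or a joint stands for the part that bears it (a point fixed in the world has none). Each returns a list of dicts, best first, with "conf" (0 to 1); they miss things now and then, are a little off and sometimes report something else, mostly with a low value. They report only what shows in the picture. A call takes as long as a camera call. They do not tell look-alikes from the thing itself.
- outline_of(picture, target): "mask" (480x640 bool, what is visible of it) and "position" ([column, row] in pixels, amid what is visible of it).
- landmark_of(picture, target): "position" ([column, row] in pixels: a listed point, or the origin of a listed thing).
The state is a dict: "time_s": time; "q": joint angles; "qvel": joint speeds; "effort": joint torques, N m; "eef_pos": TCP position; "orientation": TCP orientation; "force": force on the tool from outside, world axes, zero at the start; "wrist_torque": the same for the moment, N m; "finger_gap": finger opening in m.
Only numpy, scipy, OpenCV 4.12 (cv2) and the standard library are available. Lean on these libraries where they do the work, as an engineer would, in place of code of your own. Each camera call takes 0.05 s, during which the arm holds its last target. There are 200 camera calls.

## Task

Load the loose battery cell that lies on the fixture's loading shelf for testing: roll it over the edge of the shelf into the vee, without picking it up, and take the fingers away so that it settles there by itself. Then swing the toggle clamp's handle fully home, so that its sprung contact holds the cell against the fixed contact, and let go. Leave the tray, the screwdriver and the hard drive where they are.

Things in the scene. Friction and masses are not known exactly. Their poses are not given: they have to be found in the camera images.
- fixture: Cell test fixture bolted to the bench, aluminium base plate 118 x 225 x 12 mm. Origin on the bench directly under the middle of the vee; x across the vee (loading shelf at -x), y along it (toggle clamp at +y, fixed contact at -y), z up. Plunger guide at y 65 to 87 mm is 50 mm high; pivot plates at y 122 to 158 mm are 52 mm high
- vee_seat (a point): Where the centre of a seated, clamped cell lies: fixture (0, 0, 40) mm, axes as the fixture's. Dark grey 90 degree vee block, 56 mm long (y -28 to +28); vee bottom line at x = 0, 25 mm above the bench. Near flank rises to the shelf edge (13 mm from the bottom line), far flank 26 mm, to 51 mm above the bench
- shelf_edge (a point): Middle of the edge where the shelf meets the vee: fixture (-13, 0, 38) mm. The dark grey loading shelf is flat and level, 38 mm above the bench, x -73 to -13, y -44 to +60 mm of the fixture, with a lip 3 mm high along its outer edge (x -76 to -73)
- fixed_contact (a point): Middle of the face of the fixed brass contact, a 10 mm disc at fixture (0, -35, 40) mm, looking to +y. It stands on a dark grey post 30 mm wide (x), y -52 to -40 mm, 58 mm high
- cell_center (a point): Centre of the loose cylindrical battery cell, grey sleeve, 21.2 mm diameter, 70 mm long, about 70 g, lying on the loading shelf roughly parallel to the vee and free to roll. y runs along its length; its raised steel button, on its -y end, already faces the fixed contact. Two like cells in the tray are not wanted
- contact_pin: Sprung brass contact at the end of the clamp's plunger, 10 mm disc; origin at the middle of the face that meets the cell. At fixture y = 57 mm with the handle at 0; closing moves it 26 mm along -y, pushing the cell along the vee to the fixed contact, and its spring then gives about 4 mm, pressing with about 7 N
- clamp_handle (a joint): Toggle handle angle in rad: 0 open (almost upright, leaning 8 degrees towards the cell; may start up to 0.2), 1.57 closed (almost level, pointing away from the cell, end 8 degrees up, at a solid stop). Swings about a level axis along fixture x, away from the cell and down. Stays where left; takes 2 to 5 N at the grip; locks past dead centre just before the stop
- handle_grip (a point): Point on the handle's axis 75 mm from its pivot. The handle is a straight round bar: steel rod 9 mm in diameter, then a black rubber grip 15 mm in diameter from 45 mm to its round end at 102 mm from the pivot
- handle_pivot (a point): Pivot of the handle, at fixture x = 0, y = 140 mm, z = 40 mm
- cell_tray: Bystander: open grey tray 85 x 85 x 22 mm with two more cells, beyond the fixed-contact end of the fixture; origin under its centre
- screwdriver: Bystander: small screwdriver 150 mm long lying on the far side of the fixture
- drive: Bystander: 2.5 inch hard drive 70 x 100 x 7 mm lying flat near the handle end; origin under its centre
Mind the look-alikes: they are no part of the job. What is shaped like the part that bears cell_center but orange is not meant.

How it is judged:
By the outcome, as a careful person would: the job done as asked, in the order asked, and still so for the second after the job is handed in, with the robot touching nothing.
It also fails if it takes over 40 s, if anything falls off the work surface, if the arm or the gripper's body presses on something with over 40 N, if the wrist force passes 120 N, or if a joint passes its speed limit or range.

## Working session

There is one attempt and no reset: what is moved stays moved. The work goes in short steps, Python scripts to look and compute and a tool call to move; the robot and the scene stay as the last step left them, time stands still between calls to the robot, and variables do not carry over. Pictures are saved under pics/ and viewed, about 8 in all and at most 12, crops included, and the job is handed in when it is done.

Besides the shell and the picture viewer there is one more tool, called after "Emit:" as name(argument=value, ...) on one line, values as JSON. step_arm: Moves the arm, as the interface text tells. Its arguments: {"type":"object","properties":{"series":{"type":"array","items":{"type":"number"}},"force":{"type":"number"}},"required":["series"]}

```bash
mkdir -p pics
cat > h.py <<'E'
import numpy as np, cv2
from rig import r, eyes, order, outline_of, landmark_of
from scipy.spatial.transform import Rotation as R
def ray(f,p):
    K=f["camera_matrix"]; n=cv2.undistortPoints(np.array([[p]],float),K,np.array([f["k1"],0,0,0.]))[0,0] if False else None
    s=np.array([(p[0]-K[0,2])/K[0,0],(p[1]-K[1,2])/K[1,1]]); u=s.copy()
    for _ in range(20): u=s/(1+f["k1"]*(u@u))
    return np.array([u[0],u[1],1.])
def world(f,p,d=None):
    if d is None:
        c,w=int(round(p[0])),int(round(p[1])); a=f["depth"][w-2:w+3,c-2:c+3]; a=a[a>0]
        if len(a)==0: return None
        d=np.median(a)
    T=np.linalg.inv(f["extrinsics"]); return T[:3,:3]@(ray(f,p)*d)+T[:3,3]
def onplane(f,p,z):
    T=np.linalg.inv(f["extrinsics"]); v=T[:3,:3]@ray(f,p); o=T[:3,3]; return o+v*(z-o[2])/v[2]
def pix(f,P):
    E=f["extrinsics"]; c=E[:3,:3]@np.asarray(P,float)+E[:3,3]; u=c[:2]/c[2]; u=u*(1+f["k1"]*(u@u)); K=f["camera_matrix"]
    return np.array([K[0,0]*u[0]+K[0,2],K[1,1]*u[1]+K[1,2]])
def st():
    s=r.state(); print({k:np.round(s[k],3).tolist() for k in("time_s","eef_pos","orientation","force","finger_gap","q")}); return s
E
python3 - <<'E'
from h import *
s=st(); print(R.from_rotvec(s["orientation"]).as_matrix().round(2),r.grasp_offset)
for n in("scene","side"):
    f=eyes.grab_frame(n); cv2.imwrite(f"pics/{n}0.png",f["pixels"])
    print(n,np.linalg.inv(f["extrinsics"])[:3,3].round(2))
    for t in("fixture","vee_seat","shelf_edge","fixed_contact","cell_center","contact_pin","handle_grip","handle_pivot"):
        for l in landmark_of(f,t)[:3]:
            w=world(f,l["position"]); print(t,round(l["conf"],2),np.round(l["position"]),None if w is None else w.round(3))
E
```

```text
{'time_s': 0.0, 'eef_pos': [0.525, 0.0, 0.23], 'orientation': [-1.571, 0.001, 0.001], 'force': [-0.304, -0.567, -0.058], 'finger_gap': 0.085, 'q': [-0.07, 0.053, 1.402, 0.0, 1.689, -0.07]}
[[ 1. -0. -0.]
 [ 0.  0.  1.]
 [-0. -1.  0.]] -0.0187
scene [1.2  0.69 0.91]
fixture 0.81 [244. 226.] [ 0.56  -0.174  0.025]
vee_seat 0.63 [243. 213.] [ 0.535 -0.203  0.037]
shelf_edge 0.87 [241. 214.] [ 0.539 -0.207  0.033]
fixed_contact 0.91 [234. 208.] [ 0.538 -0.236  0.038]
cell_center 0.68 [251. 208.] [ 0.52  -0.184  0.054]
cell_center 0.46 [325. 216.] [ 0.383 -0.044  0.017]
handle_grip 0.61 [278. 216.] [ 0.454 -0.157  0.001]
handle_pivot 0.74 [277. 241.] [ 0.554 -0.056  0.036]
handle_pivot 0.61 [339. 297.] [0.577 0.168 0.008]
side [ 0.31 -0.64  0.83]
fixture 0.65 [359. 376.] [ 0.529 -0.214  0.037]
vee_seat 0.95 [366. 368.] [ 0.549 -0.196  0.027]
shelf_edge 0.73 [359. 371.] [ 0.533 -0.204  0.037]
shelf_edge 0.17 [341. 281.] [ 0.546 -0.06   0.117]
fixed_contact 0.74 [374. 381.] [ 0.544 -0.242  0.058]
fixed_contact 0.53 [358. 371.] [ 0.53  -0.202  0.037]
cell_center 0.93 [255. 338.] [ 0.373 -0.069  0.02 ]
cell_center 0.81 [348. 365.] [ 0.511 -0.199  0.059]
cell_center 0.64 [284. 397.] [ 0.394 -0.204  0.019]
contact_pin 0.49 [356. 341.] [ 0.548 -0.143  0.04 ]
handle_grip 0.52 [342. 282.] [ 0.546 -0.063  0.118]
handle_pivot 0.63 [342. 306.] [ 0.549 -0.062  0.044]
```

Run:
```python
import cv2,numpy as np
a=cv2.imread("pics/side0.png")[230:460,200:450]; b=cv2.imread("pics/scene0.png")[150:330,180:400]
a=cv2.resize(a,(625,575),interpolation=cv2.INTER_CUBIC); cv2.imwrite("pics/sidec.png",a)
cv2.imwrite("pics/scenec.png",cv2.resize(b,(733,600),interpolation=cv2.INTER_CUBIC))
```

```text
(no output)
```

View pics/sidec.png

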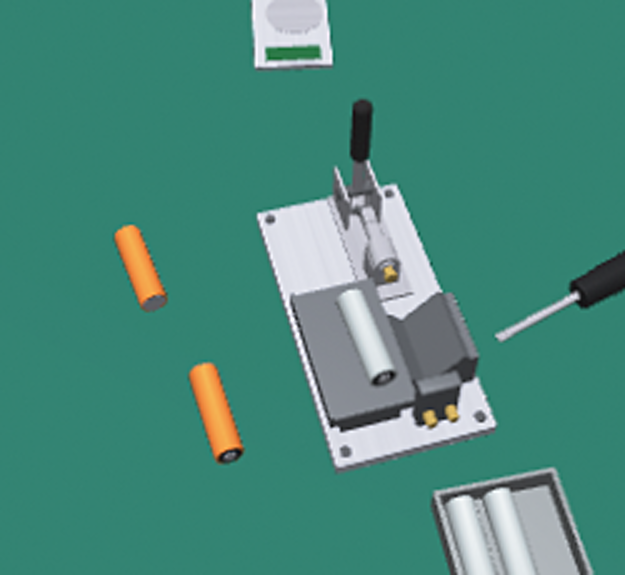

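View pics/scenec.png

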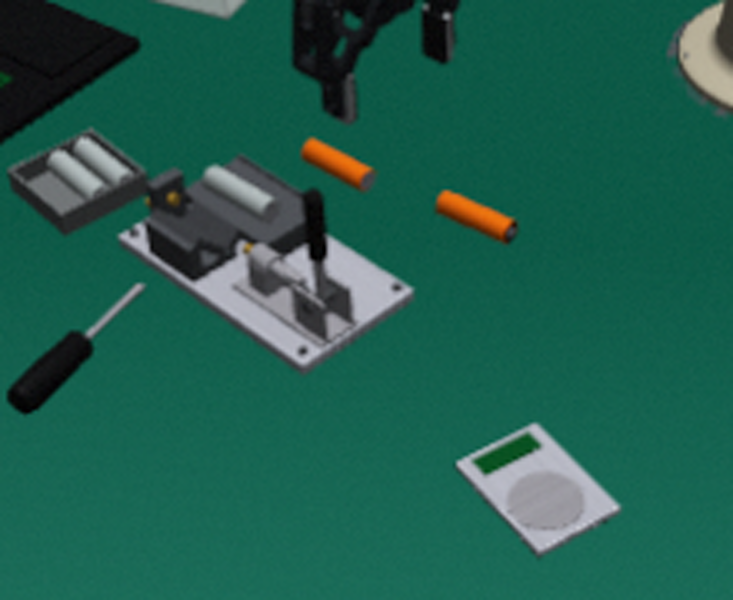

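Side camera candidates:
- Grey cell on the shelf at (348,365): the one wanted.
- Orange cells on the bench at (255,338) and (284,397): look-alikes.
- Two grey cells in the tray, around (390,440): not wanted.

The crop confirms the shelf cell. The handle is upright at (342,282). I'll go above for a close look.

Emit:
step_arm(series=[-1,0,-10,-25,0,0,0,-1,0,-10,-25,0,0,0,-1,0,-10,-25,0,0,0,-1,0,-10,-25,0,0,0,-1,0,-10,-25,0,0,0,-1,0,-10,-25,0,0,0,-1,0,0,-10,0,0,0,-1,0,0,0,0,0,0,-1,0,0,0,0,0,0,-1,0,0,0,0,0,0])

```text
time_s: 1.73
eef_pos: [0.5249, -0.1588, 0.2905]
orientation: [-1.57, 0.0, 0.002]
force: [-0.4, 0.5, 0.5]
finger_gap: 0.0857
```

Run:
```python
from h import *
s=st()
f=eyes.grab_frame("wrist"); cv2.imwrite("pics/w1.png",f["pixels"]); np.savez("w1.npz",**{k:f[k] for k in("depth","camera_matrix","k1","extrinsics","pixels")})
print(np.linalg.inv(f["extrinsics"]).round(3))
for t in("fixture","vee_seat","shelf_edge","fixed_contact","cell_center","contact_pin","handle_grip","handle_pivot"):
    for l in landmark_of(f,t)[:2]:
        w=world(f,l["position"]); print(t,round(l["conf"],2),np.round(l["position"]),None if w is None else w.round(4))
```

```text
{'time_s': 1.733, 'eef_pos': [0.525, -0.159, 0.29], 'orientation': [-1.57, 0.0, 0.002], 'force': [-0.354, 0.536, 0.49], 'finger_gap': 0.086, 'q': [-0.361, 0.114, 1.218, 0.0, 1.81, -0.362]}
[[ 1.     0.001  0.     0.524]
 [ 0.001 -0.959 -0.285 -0.087]
 [-0.     0.285 -0.959  0.434]
 [ 0.     0.     0.     1.   ]]
fixture 0.64 [330. 228.] [ 0.5441 -0.1938  0.0289]
vee_seat 0.62 [332. 234.] [ 0.5455 -0.2013  0.0269]
shelf_edge 0.68 [322. 237.] [ 0.5337 -0.2021  0.0371]
fixed_contact 0.59 [332. 265.] [ 0.546  -0.2346  0.0404]
cell_center 0.91 [204. 230.] [ 0.3966 -0.198   0.0208]
cell_center 0.68 [302. 234.] [ 0.5122 -0.1917  0.0591]
contact_pin 0.59 [336. 186.] [ 0.5487 -0.1433  0.0442]
handle_grip 0.68 [348.  97.] [ 0.5505 -0.0621  0.1427]
handle_pivot 0.88 [336. 104.] [ 0.5442 -0.0634  0.0874]
```

View pics/w1.png

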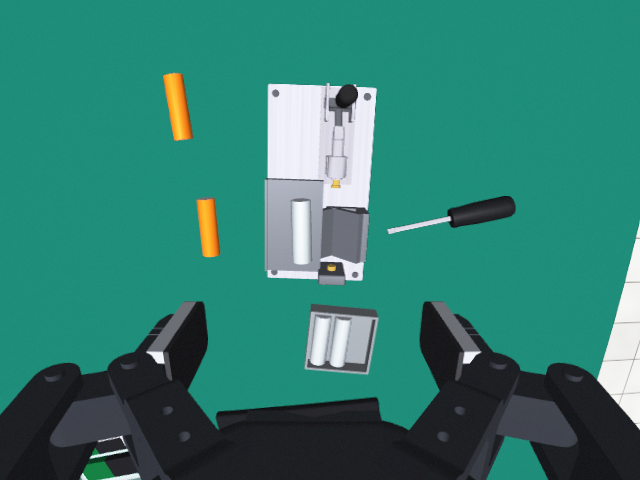

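The wrist view shows the cell on the shelf at (302,232), the vee at (345,235), the pin at (336,184), the handle at (346,96) and the plate corners. Next I fit the fixture pose.

Run:
```python
from h import *
f=dict(np.load("w1.npz"))
for n,p in dict(hTL=(275.5,92.5),hTR=(367.5,96.5),hBR=(354.5,274.5),hBL=(274,272),cTL=(268.5,84),cTR=(376.5,88.5)).items(): print(n,onplane(f,p,.012).round(4))
for p in((266,180),(266,270),(323,181),(321,270)): print("shelf",onplane(f,p,.038).round(4))
# point cloud
H,W=f["depth"].shape; P=[]
for v in range(60,300):
    for u in range(250,400):
        if f["depth"][v,u]>0: P.append(np.r_[world(f,(u,v),f["depth"][v,u]),f["pixels"][v,u],u,v])
P=np.array(P); np.save("P.npy",P)
x,y,z=P[:,0],P[:,1],P[:,2]
def rect(m,n):
    Q=P[m]; rr=cv2.minAreaRect((Q[:,:2]*1000).astype(np.float32)); print(n,len(Q),np.round(rr,1) if 0 else rr, Q[:,2].mean().round(4))
m=(abs(z-.012)<.004)&(x<.53)&(y>-.14); rect(m,"plateL")
m=(abs(z-.038)<.003)&(x<.545)&(x>.46)&(y<-.13)&(y>-.26); rect(m,"shelf")
m=(z>.045)&(x<.53)&(x>.48)&(y<-.14)&(y>-.25); rect(m,"cell")
Q=P[m]; 
for a in np.arange(-.235,-.15,.01):
    k=Q[abs(Q[:,1]-a)<.004]; t=k[k[:,2]>k[:,2].max()-.002]
    print(a.round(3),k[:,0].min().round(4),k[:,0].max().round(4),k[:,0].mean().round(4),k[:,2].max().round(4)) if len(k) else 0
m=(z>.1)&(y>-.12); Q=P[m]
for a in np.arange(.1,.15,.01):
    k=Q[abs(Q[:,2]-a)<.005]; print("h",a.round(2),len(k),k[:,:2].mean(0).round(4) if len(k) else 0)
m=(z>.05)&(y<-.225)&(x>.53)&(y>-.27); rect(m,"post")
m=(z>.045)&(y>-.145)&(y<-.11)&(x>.53)&(x<.57); rect(m,"guide")
```

```text
hTL [ 0.4834 -0.0465  0.012 ]
hTR [ 0.5831 -0.0504  0.012 ]
hBR [ 0.5754 -0.2572  0.012 ]
hBL [ 0.4762 -0.254   0.012 ]
cTL [ 0.4761 -0.0377  0.012 ]
cTR [ 0.5926 -0.042   0.012 ]
shelf [ 0.4736 -0.138   0.038 ]
shelf [ 0.47   -0.2413  0.038 ]
shelf [ 0.5348 -0.139   0.038 ]
shelf [ 0.5334 -0.2412  0.038 ]
plateL 4880 ((501.9722595214844, -88.32898712158203), (102.40888214111328, 58.63380813598633), 88.28105163574219) 0.0125
shelf 3913 ((506.8780212402344, -186.56773376464844), (75.63239288330078, 112.35171508789062), 0.26589953899383545) 0.0385
cell 1267 ((512.7530517578125, -203.1692657470703), (25.769817352294922, 93.94076538085938), 5.948015213012695) 0.0569Traceback (most recent call last):
  File "<stdin>", line 19, in <module>
    return umr_maximum(a, axis, None, out, keepdims, initial, where)
ValueError: zero-size array to reduction operation maximum which has no identity
```

Emit:
step_arm(series=[-0.2,0,0,0,0,0.12,0,-0.2,0,0,0,0,0.12,0,-0.2,0,0,0,0,0.12,0,-0.2,0,0,0,0,0.12,0,-0.2,0,0,0,0,0.12,0,-0.2,0,0,0,0,0.12,0,-0.2,0,0,0,0,0.12,0,-0.2,0,0,0,0,0.12,0,-0.2,0,0,0,0,0.12,0,-0.2,0,0,0,0,0.12,0])

```text
time_s: 3.02
eef_pos: [0.525, -0.16, 0.2913]
orientation: [-1.36, 0.936, -0.937]
force: [-0.1, -0.0, 0.8]
finger_gap: 0.0512
```

Emit:
step_arm(series=[-0.2,0,0,0,0,0.102,0,-0.2,0,0,0,0,0.102,0,-0.2,0,0,0,0,0.102,0,-0.2,0,0,0,0,0.102,0,-0.2,9,25,-9,0,0,0,-0.2,9,25,-9,0,0,0,-0.2,9,25,-9,0,0,0,-0.2,8,25,-9,0,0,0,-0.2,0,0,0,0,0,0,-0.2,0,0,0,0,0,0])

```text
time_s: 3.85
eef_pos: [0.4873, -0.1935, 0.1909]
orientation: [-1.191, 1.239, -1.236]
force: [0.2, -0.1, 0.5]
finger_gap: 0.0514
```

Run:
```python
from h import *
s=st(); print(R.from_rotvec(s["orientation"]).as_matrix().round(3))
f=eyes.grab_frame("wrist"); cv2.imwrite("pics/w2.png",f["pixels"])
np.savez("w2.npz",**{k:f[k] for k in("depth","camera_matrix","k1","extrinsics","pixels")})
o=np.array([.547,-.2]); c,sn=np.cos(-.037),np.sin(-.037)
def tf(w): d=w[:2]-o; return (np.r_[c*d[0]+sn*d[1],-sn*d[0]+c*d[1],w[2]]*1000).round(1)
print("tcp",tf(s["eef_pos"]))
for t in("fixture","vee_seat","shelf_edge","fixed_contact","cell_center","contact_pin"):
    for l in landmark_of(f,t)[:2]:
        w=world(f,l["position"]); print(t,round(l["conf"],2),np.round(l["position"]),None if w is None else tf(w))
for m in outline_of(f,"cell_center")[:3]:
    v,u=np.nonzero(m["mask"]); q=np.array([tf(world(f,(a,b),f["depth"][b,a])) for a,b in zip(u,v) if f["depth"][b,a]>0]); q=q[q[:,2]>53]
    print(m["conf"],m["position"],len(q))
    if len(q)>50:
        t=q[q[:,2]>np.percentile(q[:,2],60)]
        print("y",np.percentile(q[:,1],[1,99]),"x",np.percentile(q[:,0],[1,99]),"top",np.percentile(q[:,2],98),"line x=a y+b",np.polyfit(t[:,1],t[:,0],1))
```

```text
{'time_s': 3.85, 'eef_pos': [0.487, -0.193, 0.191], 'orientation': [-1.191, 1.239, -1.236], 'force': [0.245, -0.077, 0.54], 'finger_gap': 0.051, 'q': [-0.449, 0.067, 1.466, 0.0, 1.611, 1.16]}
[[-0.038 -0.002  0.999]
 [-0.999  0.001 -0.038]
 [-0.001 -1.    -0.002]]
tcp [-59.9   4.3 190.9]
fixture 0.75 [317. 147.] [-1.   0.9 26.4]
vee_seat 0.57 [320. 149.] [-2.8 -1.6 27.3]
shelf_edge 0.63 [316. 169.] [-17.5   1.8  38.5]
shelf_edge 0.56 [319. 148.] [-2.1 -0.8 26.7]
fixed_contact 0.78 [361. 147.] [ -0.4 -34.3  36.8]
cell_center 0.71 [182. 328.] [-172.1  132.    19.6]
cell_center 0.68 [311. 194.] [-34.    5.5  59.2]
contact_pin 0.54 [251. 150.] [-4.1 56.6 15.4]
0.61 [173.7, 329.3] 3
0.6 [311.9, 193.9] 2203
y [-26.998  40.2  ] x [-45.8 -25.7] top 60.396 line x=a y+b [ -0.0597934  -35.61267538]
0.57 [318.7, 305.2] 0
```

View pics/w2.png

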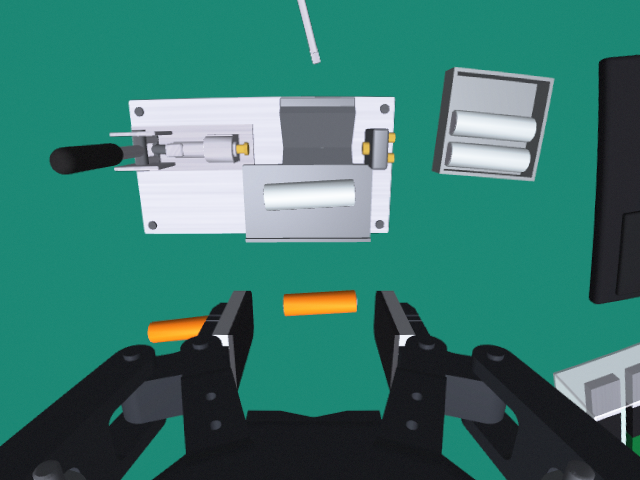

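The picture shows the shelf cell at (310,194), tilted slightly relative to the edge, with the vee at (318,135) ahead of it. The fingertips are at (243,293) and (383,293). I'll measure the fingertip height.

Run:
```python
from h import *
f=dict(np.load("w2.npz"))
for u in (238,243,249,378,384,391):
    for v in (292,294,297,302,310,325):
        d=f["depth"][v,u]
        if 0<d<.25: print(u,v,(world(f,(u,v),d)-[.4873,-.1935,.1909]).round(4)*1000)
```

```text
238 292 [11.3 28.9  8.7]
238 294 [11.4 28.5 10.9]
238 297 [11.4 27.9 13.5]
238 302 [11.4 27.1 17.9]
238 310 [11.2 25.9 24.1]
238 325 [ 9.7 24.5 32.2]
243 292 [11.3 26.9  8.8]
243 294 [11.3 26.5 10.8]
243 297 [11.4 25.9 13.7]
243 302 [11.4 25.1 18.1]
243 310 [10.1 24.5 22.1]
243 325 [ 5.2 24.6 24.3]
249 292 [11.1 24.5  8.5]
249 294 [10.3 24.5  8.8]
249 297 [10.  24.2 10.8]
249 302 [ 7.  24.8  9.2]
249 310 [ 4.8 24.5 11.8]
249 325 [-2.  25.2 11.8]
378 292 [  9.5 -27.    9.2]
378 294 [  9.5 -26.7  11. ]
378 297 [  8.1 -26.7  10.9]
378 302 [  6.6 -26.5  12.2]
378 310 [  3.6 -26.4  13.1]
378 325 [ -2.3 -26.3  14.5]
384 292 [  9.9 -29.1  10.4]
384 294 [  9.2 -29.1  10.6]
384 297 [  9.9 -28.3  14.7]
384 302 [  9.4 -27.7  18.1]
384 310 [  9.5 -26.6  24.5]
384 325 [  3.7 -26.6  25. ]
391 292 [  9.4 -32.1   9.5]
391 294 [  9.2 -31.8  10.8]
391 297 [  9.7 -31.1  14.6]
391 302 [  9.3 -30.4  18. ]
391 310 [  9.6 -29.   24.9]
391 325 [  9.9 -26.8  35.9]
```

Emit:
step_arm(series=[-0.2,-2,20,-3,0,0,0,-0.2,0,25,0,0,0,0,-0.2,0,25,0,0,0,0,-0.2,0,25,0,0,0,0,-0.2,0,20,0,0,0,0,-0.2,0,15,0,0,0,0,-0.2,0,10,0,0,0,0,-0.2,0,8,0,0,0,0,-0.2,0,6,0,0,0,0,-0.2,0,0,0,0,0,0])

```text
time_s: 5.08
eef_pos: [0.4846, -0.1914, 0.0366]
orientation: [-1.192, 1.237, -1.236]
force: [0.3, 1.0, 0.1]
finger_gap: 0.0511
```

```bash
cat > look.py <<'E'
from h import *
import sys
o=np.array([.547,-.2]); c,sn=np.cos(-.037),np.sin(-.037)
def tf(w): d=w[:2]-o; return (np.r_[c*d[0]+sn*d[1],-sn*d[0]+c*d[1],w[2]]*1000).round(1)
def look(cam,name,crop=None,k=1):
    f=eyes.grab_frame(cam); im=f["pixels"]
    if crop: im=cv2.resize(im[crop[0]:crop[1],crop[2]:crop[3]],None,fx=k,fy=k,interpolation=cv2.INTER_CUBIC)
    cv2.imwrite(f"pics/{name}.png",im); return f
def cell(f):
  for m in outline_of(f,"cell_center")[:4]:
    v,u=np.nonzero(m["mask"]); q=np.array([tf(world(f,(a,b),f["depth"][b,a])) for a,b in zip(u,v) if f["depth"][b,a]>0])
    if len(q)<50: continue
    md=np.median(q,0)
    if abs(md[0])>70 or abs(md[1])>60: continue
    q=q[q[:,2]>40]
    t=q[q[:,2]>np.percentile(q[:,2],60)]
    if len(t)>50: print("cell",round(m["conf"],2),len(q),"y",np.percentile(q[:,1],[1,99]),"x",np.percentile(q[:,0],[1,99]),"top",np.percentile(q[:,2],98),"line",np.polyfit(t[:,1],t[:,0],1).round(3))
E
python3 - <<'E'
from look import *
s=st(); print("tcp",tf(s["eef_pos"])); f=look("wrist","w3"); cell(f)
E
```

```text
{'time_s': 5.083, 'eef_pos': [0.485, -0.191, 0.037], 'orientation': [-1.192, 1.237, -1.236], 'force': [0.264, 1.032, 0.11], 'finger_gap': 0.051, 'q': [-0.447, 0.201, 1.641, 0.0, 1.301, 1.161]}
tcp [-62.7   6.3  36.6]
cell 0.98 10607 y [-26.3  40.5] x [-45.7 -24.7] top 60.3 line [ -0.055 -35.603]
```

Emit:
step_arm(series=[-0.2,0,0,2,0,0,0,-0.2,0,0,2,0,0,0,-0.2,0,0,2,0,0,0,-0.2,0,0,2,0,0,0,-0.2,0,0,2,0,0,0,-0.2,0,0,2,0,0,0,-0.2,0,0,2,0,0,0,-0.2,0,0,1,0,0,0,-0.2,0,0,1,0,0,0,-0.2,0,0,1,0,0,0])

```text
time_s: 6.02
eef_pos: [0.5019, -0.1921, 0.0372]
orientation: [-1.191, 1.237, -1.236]
force: [0.4, -0.5, -0.2]
finger_gap: 0.0515
```

Run:
```python
from look import *
s=st(); print("tcp",tf(s["eef_pos"])); f=look("wrist","w4"); cell(f)
```

```text
{'time_s': 6.017, 'eef_pos': [0.502, -0.192, 0.037], 'orientation': [-1.191, 1.237, -1.236], 'force': [0.38, -0.549, -0.206], 'finger_gap': 0.052, 'q': [-0.434, 0.242, 1.591, 0.0, 1.308, 1.174]}
tcp [-45.4   6.2  37.2]
cell 0.96 10444 y [-25.6  41.2] x [-31.657 -11.2  ] top 60.3 line [ -0.053 -22.034]
```

View pics/w4.png

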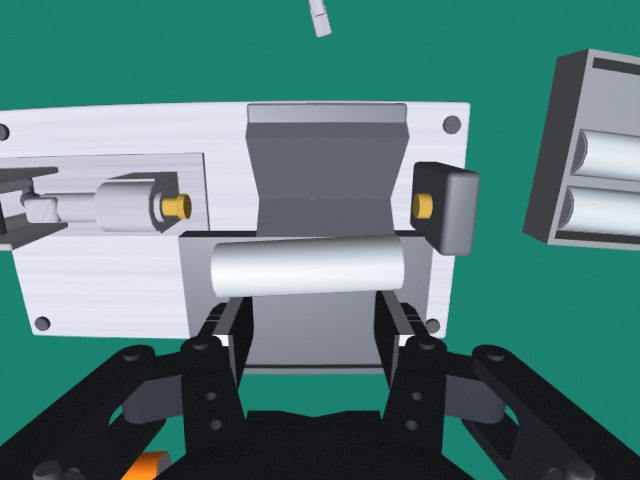

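The cell now spans (215–402, 265). It is about 9 mm short of the edge and tilted 3°, with the vee clear ahead. I'll push it slowly over.

Emit:
step_arm(series=[-0.2,0,0,1,0,0,0,-0.2,0,0,1,0,0,0,-0.2,0,0,1,0,0,0,-0.2,0,0,1,0,0,0,-0.2,0,0,1,0,0,0,-0.2,0,0,1,0,0,0,-0.2,0,0,1,0,0,0,-0.2,0,0,1,0,0,0,-0.2,0,0,1,0,0,0,-0.2,0,0,1,0,0,0])

```text
time_s: 6.95
eef_pos: [0.5119, -0.1925, 0.0373]
orientation: [-1.191, 1.236, -1.237]
force: [0.5, -0.3, 0.9]
finger_gap: 0.0513
```

Run:
```python
from look import *
s=st(); print("tcp",tf(s["eef_pos"])); f=look("wrist","w5"); cell(f)
```

```text
{'time_s': 6.95, 'eef_pos': [0.512, -0.193, 0.037], 'orientation': [-1.191, 1.236, -1.237], 'force': [0.534, -0.266, 0.946], 'finger_gap': 0.051, 'q': [-0.427, 0.267, 1.562, 0.0, 1.313, 1.181]}
tcp [-35.3   6.2  37.3]
cell 0.65 10426 y [-25.1  41.5] x [-20.    0.8] top 59.7 line [-0.046 -9.763]
```

Emit:
step_arm(series=[-0.2,0,0,1,0,0,0,-0.2,0,0,1,0,0,0,-0.2,0,0,1,0,0,0,-0.2,0,0,1,0,0,0,-0.2,0,0,0,0,0,0,-0.2,0,0,0,0,0,0,-0.2,0,0,0,0,0,0,-0.2,0,0,0,0,0,0,-0.2,0,0,0,0,0,0,-0.2,0,0,0,0,0,0])

```text
time_s: 7.88
eef_pos: [0.5158, -0.1927, 0.0373]
orientation: [-1.191, 1.236, -1.237]
force: [0.0, 0.3, 0.1]
finger_gap: 0.0516
```

Run:
```python
from look import *
s=st(); print("tcp",tf(s["eef_pos"])); f=look("wrist","w6"); cell(f)
```

```text
{'time_s': 7.883, 'eef_pos': [0.516, -0.193, 0.037], 'orientation': [-1.191, 1.236, -1.237], 'force': [0.01, 0.305, 0.057], 'finger_gap': 0.052, 'q': [-0.425, 0.276, 1.55, 0.0, 1.315, 1.183]}
tcp [-31.5   6.2  37.3]
cell 0.58 9403 y [-25.  42.] x [-9.6  9.3] top 51.7 line [-0.002 -0.907]
```

The cell is in the vee: centre line at x≈-0.9 mm, top at 51.7 mm, parallel to the vee, and the fingers are clear of it. I'll back off, rise and shut the fingers.

Emit:
step_arm(series=[-0.2,0,0,-5,0,0,0,-0.2,0,-10,-5,0,0,0,-0.2,0,-30,0,0,0,0,-0.2,0,-35,0,0,0,0,0.5,0,-35,0,0,0,0,1,0,-35,0,0,0,0,1,-15,-15,10,0,0,0,1,-15,0,10,0,0,0,1,-15,0,11,0,0,0,1,0,0,10,0,0,0])

```text
time_s: 8.82
eef_pos: [0.5489, -0.1467, 0.1979]
orientation: [-1.191, 1.235, -1.235]
force: [0.1, 1.0, -0.8]
finger_gap: 0.0001
```

Run:
```python
from look import *
s=st(); print("tcp",tf(s["eef_pos"])); f=look("wrist","w7"); cell(f)
for n in("handle_grip","handle_pivot","contact_pin"):
  for l in landmark_of(f,n)[:2]:
    w=world(f,l["position"]); print(n,round(l["conf"],2),np.round(l["position"]),None if w is None else tf(w))
Q=[]
for v in range(0,480,2):
  for u in range(0,640,2):
    d=f["depth"][v,u]
    if d>0:
      t=tf(world(f,(u,v),d))
      if abs(t[0])<20 and 90<t[1]<190 and 60<t[2]<160: Q.append(t)
Q=np.array(Q); print(len(Q))
for a in range(60,160,10):
    k=Q[abs(Q[:,2]-a)<5] if len(Q) else []
    if len(k): print(a,len(k),k.min(0),k.max(0))
```

```text
{'time_s': 8.817, 'eef_pos': [0.549, -0.147, 0.198], 'orientation': [-1.191, 1.235, -1.235], 'force': [0.148, 1.045, -0.804], 'finger_gap': 0.0, 'q': [-0.327, 0.185, 1.323, 0.001, 1.633, 1.28]}
tcp [ -0.   53.3 197.9]
cell 0.78 2009 y [-24.8    42.392] x [-9.6  9.5] top 51.78399999999999 line [-0.003 -0.681]
handle_grip 0.61 [368. 223.] [ 0.1  8.1 50.9]
handle_pivot 0.64 [208. 223.] [  1.2 137.1  55.9]
contact_pin 0.68 [315. 222.] [-8.8 51.3 12.5]
326
60 6 [ -2.5 136.5  60.6] [  3.  140.6  64.9]
70 12 [ -2.6 136.6  66.3] [  3.1 142.   74.3]
80 4 [  0.4 136.6  75.1] [  6.  140.6  84.7]
90 27 [ -3.7 132.7  85.5] [  6.  144.6  94.7]
100 31 [ -4.2 132.9  95.1] [  6.2 145.  103.7]
110 37 [ -4.2 132.7 105.2] [  6.2 143.5 114.8]
120 39 [ -4.6 132.8 115.4] [  6.1 142.3 124.4]
130 46 [ -4.5 133.1 125.1] [  6.1 144.2 134.2]
140 123 [ -7.6 133.1 135.1] [  5.9 146.6 143.7]
```

View pics/w7.png

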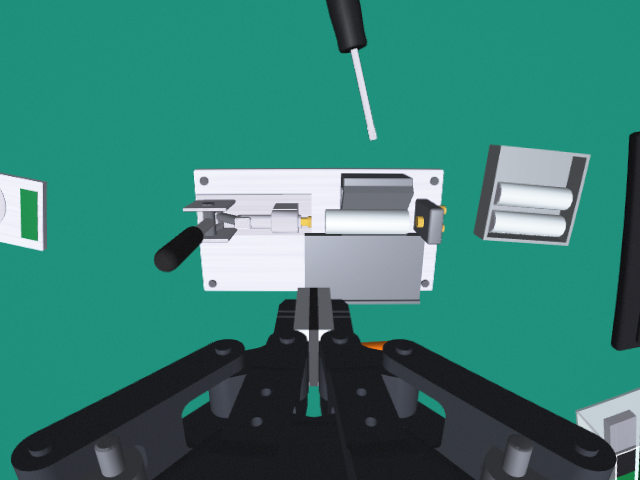

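The cell is settled in the vee at (370,222). The handle is upright at (180,250), with its axis at fixture y≈140 mm. I'll approach it from the cell side with the fingers shut and begin the swing.

Emit:
step_arm(series=[1,-14,19,1,0,0,0,1,-14,20,0,0,0,0,1,-14,20,0,0,0,0,1,-15,19,0,0,0,0,1,-6,0,0,0,0,0,1,-6,0,0,0,0,0,1,-8,0,0,0,0,0,1,-8,0,0,0,0,0,1,-8,1.5,0,0,0,0,1,-8,2,0,0,0,0])

```text
time_s: 9.9
eef_pos: [0.554, -0.0477, 0.1173]
orientation: [-1.189, 1.234, -1.239]
force: [-0.9, -1.6, 1.3]
finger_gap: -0.0003
```

```bash
cat > hand.py <<'E'
from look import *
s=st(); print("tcp",tf(s["eef_pos"]))
def cloud(f,st=2):
  Q=[]
  for v in range(0,480,st):
    for u in range(0,640,st):
      d=f["depth"][v,u]
      if d>0:
        t=tf(world(f,(u,v),d))
        if abs(t[0])<15 and 90<t[1]<260 and 20<t[2]<160 and f["pixels"][v,u].max()<60: Q.append(np.r_[t,u,v])
  return np.array(Q)
E
python3 - <<'E'
from hand import *
f=look("side","s8",(230,460,250,450),2.5); cell(f)
Q=cloud(f,1); print(len(Q))
E
```

```text
{'time_s': 9.9, 'eef_pos': [0.554, -0.048, 0.117], 'orientation': [-1.189, 1.234, -1.239], 'force': [-0.908, -1.57, 1.303], 'finger_gap': -0.0, 'q': [-0.152, 0.202, 1.468, -0.0, 1.469, 1.456]}
tcp [  1.4 152.5 117.3]
cell 0.72 399 y [-26.8    41.202] x [-10.1   9.4] top 52.7 line [-0.    -0.473]
cell 0.62 1318 y [-50.583 168.496] x [-75.983  35.849] top 102.42600000000009 line [-0.047  6.409]
157
```

View pics/s8.png

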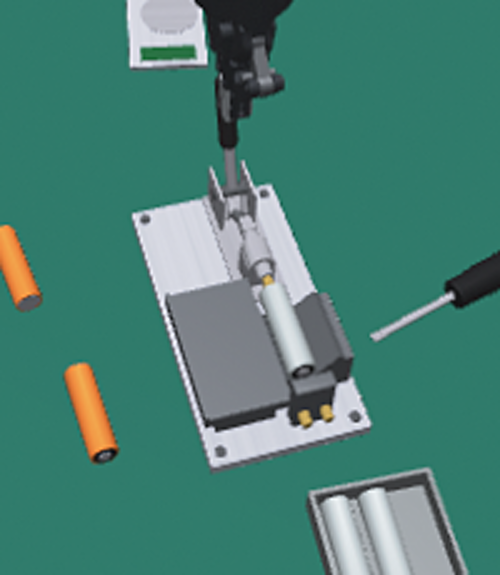

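The fingertips are pushing the handle at (228,125) and the cell lies in the vee at (288,330). I'll continue along the arc.

Emit:
step_arm(series=[1,-7.5,3,0,0,0,0,1,-7,3.5,0,0,0,0,1,-7,4.5,0,0,0,0,1,-6.5,5,0,0,0,0,1,-6,5.5,0,0,0,0,1,-5,6,0,0,0,0,1,-4.5,6.5,0,0,0,0,1,-4,7,0,0,0,0,1,-2,3.5,0,0,0,0,1,-1.5,4,0,0,0,0])

```text
time_s: 10.83
eef_pos: [0.5549, 0.0034, 0.0666]
orientation: [-1.192, 1.237, -1.236]
force: [-0.3, 1.0, 2.1]
finger_gap: 0.0
```

Run:
```python
from look import *
s=st(); print("tcp",tf(s["eef_pos"]))
f=look("side","s9",(200,460,250,450),2.3); cell(f)
```

```text
{'time_s': 10.833, 'eef_pos': [0.555, 0.003, 0.067], 'orientation': [-1.192, 1.237, -1.236], 'force': [-0.262, 1.028, 2.066], 'finger_gap': 0.0, 'q': [-0.061, 0.252, 1.515, 0.0, 1.375, 1.547]}
tcp [  0.4 203.5  66.6]
cell 0.66 370 y [-32.793  32.724] x [-10.662   8.4  ] top 52.362 line [-0.007 -0.629]
```

View pics/s9.png

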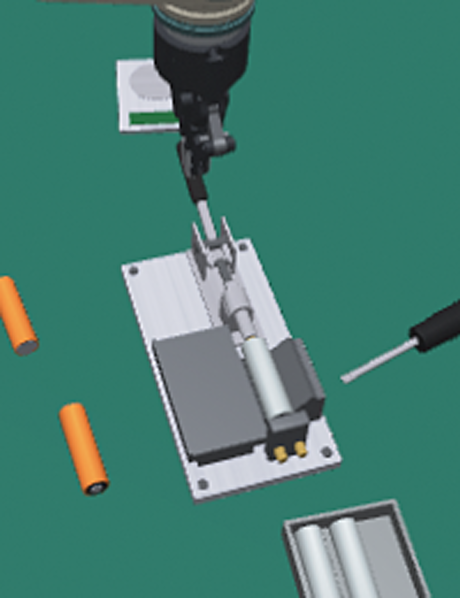

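The cell is pushed up to the fixed contact and the handle is near level. I'll go on down gently and watch the force.

Emit:
step_arm(series=[1,-1,1.5,0,0,0,0,1,-1,1.5,0,0,0,0,1,-1,1.5,0,0,0,0,1,0,1.5,0,0,0,0,1,0,1,0,0,0,0,1,0,1,0,0,0,0,1,0,1,0,0,0,0,1,0,0,0,0,0,0,1,0,0,0,0,0,0,1,0,0,0,0,0,0])

```text
time_s: 11.77
eef_pos: [0.5551, 0.006, 0.0582]
orientation: [-1.192, 1.237, -1.237]
force: [0.8, -0.3, 0.8]
finger_gap: 0.0004
```

Emit:
step_arm(series=[1,0,0.5,0,0,0,0,1,0,0.5,0,0,0,0,1,0,0.5,0,0,0,0,1,0,0.5,0,0,0,0,1,0,0,0,0,0,0,1,0,0,0,0,0,0,1,0,0,0,0,0,0,1,0,0,0,0,0,0,1,0,0,0,0,0,0,1,0,0,0,0,0,0])

```text
time_s: 12.6
eef_pos: [0.5554, 0.0061, 0.057]
orientation: [-1.191, 1.236, -1.237]
force: [-2.1, 1.0, 5.5]
finger_gap: 0.0001
```

Emit:
step_arm(series=[1,0,0.5,0,0,0,0,1,0,0.5,0,0,0,0,1,0,0.5,0,0,0,0,1,0,0,0,0,0,0,1,0,0,0,0,0,0,1,0,0,0,0,0,0,1,0,0,0,0,0,0,1,0,0,0,0,0,0,1,0,0,0,0,0,0,1,0,0,0,0,0,0])

```text
time_s: 13.43
eef_pos: [0.5556, 0.0062, 0.0566]
orientation: [-1.19, 1.236, -1.237]
force: [-4.7, 2.0, 12.4]
finger_gap: 0.0001
```

The stop is solid: 12 N for 0.4 mm. I'll lift off straight up and look.

Emit:
step_arm(series=[1,0,-5,0,0,0,0,1,0,-15,0,0,0,0,1,0,-25,0,0,0,0,1,0,-35,0,0,0,0,1,0,-35,0,0,0,0,1,0,-35,0,0,0,0,1,20,0,-20,0,0,0,1,20,0,-20,0,0,0,1,20,0,-20,0,0,0,1,20,0,-20,0,0,0])

```text
time_s: 14.27
eef_pos: [0.4712, -0.0717, 0.2046]
orientation: [-1.192, 1.236, -1.237]
force: [0.4, -0.6, 0.8]
finger_gap: 0.0001
```

Run:
```python
from look import *
s=st(); print("tcp",tf(s["eef_pos"])); f=look("wrist","w10"); cell(f)
Q=[]
for v in range(0,480,2):
  for u in range(0,640,2):
    d=f["depth"][v,u]
    if d>0:
      t=tf(world(f,(u,v),d))
      if abs(t[0])<10 and 160<t[1]<260 and 25<t[2]<160: Q.append(t)
Q=np.array(Q); print(len(Q))
for a in range(165,260,10):
    k=Q[abs(Q[:,1]-a)<5] if len(Q) else []
    if len(k): print(a,len(k),"top",np.percentile(k[:,2],95))
```

```text
{'time_s': 14.267, 'eef_pos': [0.471, -0.072, 0.205], 'orientation': [-1.192, 1.236, -1.237], 'force': [0.401, -0.618, 0.811], 'finger_gap': 0.0, 'q': [-0.228, -0.076, 1.581, -0.0, 1.637, 1.379]}
tcp [-80.4 125.4 204.6]
cell 0.67 2294 y [-32.4  35.9] x [-11.4   9.2] top 51.9 line [-0.009 -1.003]
457
165 41 top 49.3
175 40 top 52.04
185 58 top 54.93
195 59 top 56.21
205 66 top 57.875
215 62 top 59.87
225 68 top 60.8
235 52 top 61.5
245 3 top 58.86
```

View pics/w10.png

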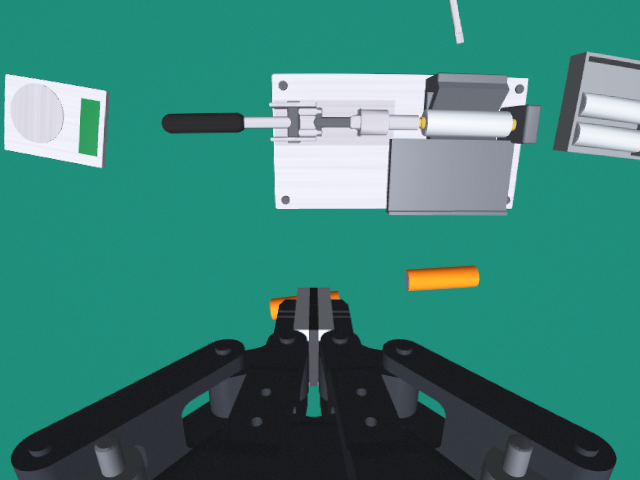

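The handle is level at (210,123), sloping 7.5° up against the 8° nominal, so it is home within the measurement. The cell sits clamped between both contacts at (467,123). The gripper touches nothing and the bystanders haven't moved, so I'm handing in.

```bash
python3 -c "
from rig import order; print(order.finish_job())"
```

```text
the job is handed in; nothing more can be done
None
```

The cell is clamped in the vee between the two contacts, and the job was handed in at about 14 s of the 40 s allowed.

**What I did:** I rolled the grey cell over the shelf edge with two spread fingers and backed away once it had settled in the vee. Then, with the fingers shut, I swung the toggle handle down to its stop, pressed to about 12 N and let go.

**Last checks:**
- **Cell:** it lies parallel to the vee, about 1 mm off the centre line, which is within calibration. Its ends are at about y -32 and +36 mm, so it was pushed up to the fixed contact.
- **Handle:** it measured about 7.5° above level against 8° nominal, and it stayed there after release. Depth heights read 1–2 mm high throughout, on the cell as well as the handle.
- **Surroundings:** in the last picture the gripper touches nothing. The tray and the visible end of the screwdriver are where they were, and I never reached towards the tray, the screwdriver or the hard drive.

None of the checks failed. The vision networks did give some stray low-confidence points, such as the handle grip reported on the cell, and I ignored those in favour of the depth data.

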